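Put the punch dies back in their graded holes

ROBOT

A 6-joint arm with a two-finger parallel gripper is mounted at the origin on a cart in front of the work surface, level with it; the furniture and walls round the work are solid. World frame = base frame: x ahead of the robot, y to its left, z up, the work surface at z = 0. Lengths are in m, angles in rad, forces in N, time in s.
With the tool pointing down it reaches from about 0.35 to 0.975 m from the base axis. Payload 7.1 kg.
Tool frame: the origin (TCP) lies on the centre line of the jaws, within the pads' length; the fingertips stand 8 mm ahead of it and the grasp point (between the pads) lies 11 mm behind it (manip.finger_overhang is the distance from the TCP to the fingertips, in m); z points along the fingers, y is the line along which they close (so a half turn about z gives the same grasp; the last joint's range is limited). The gripper opens to 88 mm and grips with 3 to 60 N. Pads are 20 mm wide; open, the fingers measure 115 mm over their backs; the gripper's body (75 mm by 178 mm) begins 61 mm behind the grasp point.
Start: joints at [-1.242, 0.423, 1.63, -0, 1.089, -0.019], TCP at [0.213, -0.588, 0.231] pointing down, gripper open.
Joint ranges: [-3, 3], [-0.9, 2.11], [0.09, 2.58], [-1.31, 4.45], [0.11, 2.69], [-2.54, 2.54]. Speed limits (rad/s): [2.39, 2.39, 3.01, 3.14, 3.14, 3.14].

INTERFACE

Orientations are given as a 3x3 rotation matrix whose columns are the frame's x, y, z axes.
In Python, from cell import manip gives the robot as it stands.
- The arm moves only by the tool apply_moves, never from a script. Its argument "moves" is a list of rows, each an object with "translation": the shift along the tool's x, y, z in cm, a list of three; "angular": the turn, a rotation vector about the tool's x, y, z in rad, a list of three; "claw": the opening, from -1 (shut) to 1 (fully open). A call has 1 to 20 rows; each row is the pose to reach, as a shift and turn from the pose commanded when the call began, along the tool's axes at that moment; what a row does not reach only later rows make up. A row lasts 1/10 s, in which the tool goes at most 50 mm and 8.59 degrees, less where a joint would pass 70% of its speed; a pose out of reach is approached as far as the arm can. A call with a gripper value outside its range is refused whole. The fingers move at their own pace and stop on an object; "grip_force" is the grip in N (left out, the last holds). Time passes only in rows, so rows that repeat a pose let the fingers close. It gives the time, the measured TCP pose, the force, the opening and the grip force at its end, in the units of the state.
- manip.get_state(): the state, without advancing time (a new reading comes with each control period).
- manip.read_camera(name): name is "scene" or "side" or "wrist"; returns a dict with "pixels" (480x640x3 uint8, red, green, blue), "range_z" (480x640 float32, m along the optical axis (not along the pixel's ray), 0 where there is no reading), "fx", "fy", "cx", "cy" (pixels), "xyz" and "rotation" of the camera in the world. Camera axes: x right, y up, looking along -z (the intrinsics and any distortion apply to the point x, -y, -z); pixel columns grow to the right and rows downward; lengths in m; the calibration is good to about 2 mm. The wrist camera is an equidistant fisheye: a pixel r from the principal point sees the ray r / f radians off the axis. A picture is of the moment at which its call begins.
- manip.close_job(): hands the job in; it is judged then, once.
The state is a dict: "time": time; "qpos": joint angles; "joint_velocities": joint speeds; "tau": joint torques, N m; "tcp_pos": TCP position; "ee_rot": TCP orientation; "wrist_force": force on the tool from outside, world axes, zero at the start; "torque": the same for the moment, N m; "width": finger opening in m; "finger_force": force on a finger pad.
Only numpy, scipy, OpenCV 4.12 (cv2) and the standard library are available. Lean on these libraries where they do the work, as an engineer would, in place of code of your own. Each camera call takes 0.05 s, during which the arm holds its last target. There are 200 camera calls.

TASK

Put the two loose punch dies (blue and orange grip) back in the wooden storage strip, each in the hole that matches its shank diameter and not a bigger one, fully home with the shoulder of the grip resting on the wood, and let go. The strip is not glued exactly where its tray suggests, so feel gently for the holes: never press a die against the wood with more than 25 N, and do not knock a die over.

Things in the scene. Friction and masses are not known exactly. Their poses are not given: they have to be found in the camera images.
- stand: black plastic tray, 84 x 232 x 18 mm, fixed to the desk (place varies), holding a pale hard wooden strip, 60 x 204 mm, its top face 44 mm above the desk. Origin under the tray's centre, x across the strip, y along it, z up. The tray tells only roughly where the strip is: it was glued in by eye, up to 6 mm off in x and up to 6 mm in y, unknown, differing each time, not turned.
- row (a point): centre of the tray at the height of the wood's top face, axes as the tray. The strip's five round holes stand 40 mm apart along y, nominally (before the glueing error, the same for all) at x = 0 and y = +80, +40, 0, -40, -80 mm from here, for shanks of 12, 16, 20, 24, 28 mm. Each is 1.5 mm wider than its shank, with a 0.6 mm chamfer at the mouth, and 32 mm deep.
- parked (a point): tray's +y end, nominal top of the 12 mm die (grey grip), which already sits in its hole and is stuck fast, as the 28 mm die (green grip) at the -y end. A seated die's grip reaches from 44 to 80 mm above the desk, its foot is 16 mm above the desk. Leave room for these two when the gripper comes down: best close the fingers across the row.
- die_16: loose punch die standing upright on the desk: steel shank 16 mm in diameter, 28 mm long (0.6 mm chamfer at the foot), below a round blue plastic grip 28 mm in diameter, 36 mm high; 64 mm in all, about 0.1 kg. Origin at the centre of the shank's foot, z up along it. Grip the plastic 22 mm or more above its lower end, so that the fingertips clear the wood when it is seated.
- die_20: loose punch die standing upright on the desk: steel shank 20 mm in diameter, 28 mm long (0.6 mm chamfer at the foot), below a round orange plastic grip 28 mm in diameter, 36 mm high; 64 mm in all, about 0.1 kg. Origin at the centre of the shank's foot, z up along it. Grip the plastic 22 mm or more above its lower end, so that the fingertips clear the wood when it is seated.
There are look-alikes about, which are no part of the job. What is shaped like the die_20 but turquoise is not meant. Several things have the shape of the die_16; the one meant has the colours described above.

How it is judged:
At the end, for the whole second after the job is handed in: Each loose die stands upright (within 0.06 rad) in the hole of its own diameter (origin within 8 mm of the nominal hole axis along the tray's x and y, which only that hole allows), its shoulder within 2.5 mm of the wood's face (origin less than 18.5 mm above the desk), at rest and released (x of die_16 in the frame of stand between -0.008 and 0.008 m and y of die_16 in the frame of stand between 0.032 and 0.048 m and z of each of die_16, die_20 in the frame of stand below 0.0185 m and angle between each of die_16, die_20's own z axis and vertical below 0.06 rad and linear speed of each of die_16, die_20 below 0.01 m/s and contact force between each of die_16, die_20 and the fingers below 0.1 N and x of die_20 in the frame of stand between -0.008 and 0.008 m and y of die_20 in the frame of stand between -0.008 and 0.008 m); the robot touches nothing.
It fails at once if the blue die is pressed against the strip or tray with more than 25 N (contact force between die_16 and stand above 25 N).
It fails at once if the orange die is pressed against the strip or tray with more than 25 N (contact force between die_20 and stand above 25 N).
It fails at once if the blue die is knocked over (angle between die_16's own z axis and vertical above 0.7 rad).
It fails at once if the orange die is knocked over (angle between die_20's own z axis and vertical above 0.7 rad).
It also fails if it takes over 72 s, if anything falls off the work surface, if the arm or the gripper's body presses on something with over 40 N, if the wrist force passes 120 N, or if a joint passes its speed limit or range.

## Working session

There is one attempt and no reset: what is moved stays moved. The work goes in short steps, Python scripts to look and compute and a tool call to move; the robot and the scene stay as the last step left them, time stands still between calls to the robot, and variables do not carry over. Pictures are saved under pics/ and viewed, at most 10 in all, crops included, and the job is handed in when it is done.

Besides the shell and the picture viewer there is one more tool, called after "Request:" as name(argument=value, ...) on one line, values as JSON. apply_moves: Moves the arm, as the interface text tells. Its arguments: {"type":"object","properties":{"moves":{"type":"array","items":{"type":"object","properties":{"translation":{"type":"array","items":{"type":"number"}},"angular":{"type":"array","items":{"type":"number"}},"claw":{"type":"number"}}}},"grip_force":{"type":"number"}},"required":["moves"]}

```bash
mkdir -p pics; cat > h.py <<'E'
import numpy as np, cv2
from cell import manip
def cam(n):
    c=manip.read_camera(n); c['R']=np.array(c['rotation']).reshape(3,3); c['p']=np.array(c['xyz']); return c
def ray(c,u,v,fish=False):
    a=(u-c['cx'])/c['fx']; b=(v-c['cy'])/c['fy']
    if fish:
        r=np.hypot(a,b)+1e-12; d=np.array([a/r*np.sin(r),-b/r*np.sin(r),-np.cos(r)])
    else: d=np.array([a,-b,-1.])
    return c['R']@d
def plane(c,u,v,z,fish=False):
    d=ray(c,u,v,fish); return c['p']+d*(z-c['p'][2])/d[2]
def save(c,n,crop=None,s=1):
    im=c['pixels'][:,:,::-1]
    if crop: im=im[crop[1]:crop[3],crop[0]:crop[2]]
    cv2.imwrite('pics/'+n,cv2.resize(im,None,fx=s,fy=s,interpolation=cv2.INTER_CUBIC))
E
python3 - <<'E'
from h import *
for n in('scene','side'):
    c=cam(n); save(c,n+'0.png'); print(n,c['p'],c['R'].round(3).tolist(),c['fx'],c['cx'],c['cy'])
    np.savez(n+'0.npz',**{k:c[k] for k in('pixels','range_z','fx','fy','cx','cy','xyz','rotation')})
s=manip.get_state(); print(s)
E
```

```text
scene [0.05267553 0.59828428 0.55181793] [[-0.777, 0.365, -0.513], [-0.63, -0.439, 0.641], [0.009, 0.821, 0.571]] 556.8062220622955 304.5371129910817 242.28505269117656
side [ 0.36550277 -0.66771551  0.50039   ] [[0.982, 0.079, -0.17], [-0.186, 0.51, -0.84], [0.021, 0.856, 0.516]] 437.43298964980227 315.74086384923635 242.27148026666535
{'time': 0.1, 'qpos': array([-1.24201048e+00,  4.23748146e-01,  1.63062883e+00,  3.39122243e-05,
        1.08862286e+00, -1.90163444e-02]), 'joint_velocities': array([ 3.09689207e-05, -2.64405532e-03, -3.11942495e-04, -1.84201967e-03,
        3.41287005e-04, -1.89755241e-03]), 'tau': array([ 5.71170604e-04, -5.45613670e+01, -2.74322838e+01,  6.45296322e-02,
        1.87847199e-02, -4.75936235e-05]), 'tcp_pos': array([ 0.21287867, -0.58708645,  0.2299836 ]), 'ee_rot': array([[ 9.40129446e-01,  3.40817316e-01, -4.25932827e-04],
       [ 3.40817577e-01, -9.40128491e-01,  1.34150351e-03],
       [ 5.67760394e-05, -1.40635235e-03, -9.99999009e-01]]), 'wrist_force': array([0.16728674, 0.6768006 , 0.1079368 ]), 'torque': array([-0.02144457,  0.011551  , -0.02143675]), 'finger_force': 0.0, 'width': 0.08751616890107738}
```

View pics/scene0.png

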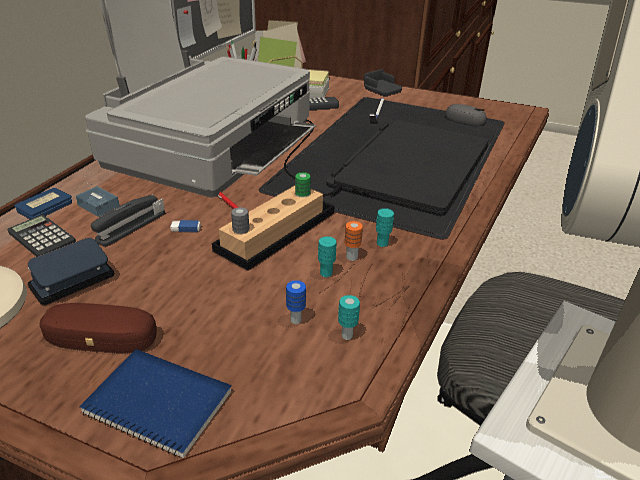

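View pics/side0.png

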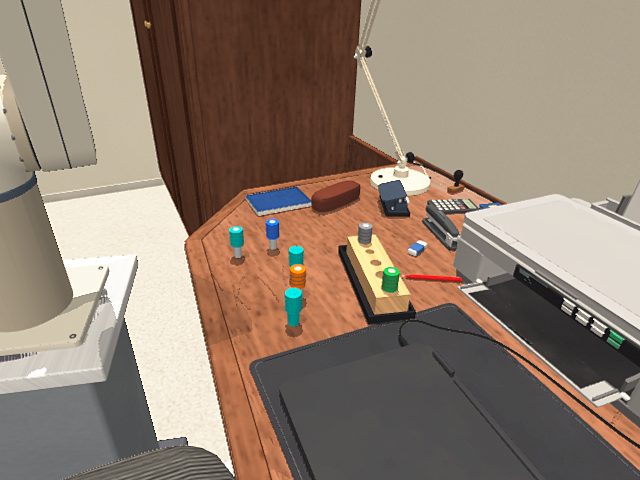

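Candidates (scene px): blue die (296,296); orange die (353,236); turquoise look-alikes at (349,312), (327,252), (385,225); grey (240,220) and green (303,184) are parked. The targets are the blue one and the orange one. The strip runs from (240,240) to (310,195).

```bash
cat > m.py <<'E'
from h import *
H={'blue':(108,125,120,70),'orange':(5,16,150,100),'green':(55,75,130,50),'turq':(82,98,120,70)}
def blobs(c,k,amin=60):
    hsv=cv2.cvtColor(c['pixels'],cv2.COLOR_RGB2HSV); a,b,s,v=H[k]
    m=cv2.inRange(hsv,(a,s,v),(b,255,255)); m=cv2.morphologyEx(m,cv2.MORPH_CLOSE,np.ones((5,5)))
    n,l,st,ce=cv2.connectedComponentsWithStats(m)
    return [(st[i].tolist(),ce[i],l==i) for i in range(1,n) if st[i][4]>amin]
def tri(c1,u1,c2,u2):
    d1=ray(c1,*u1);d2=ray(c2,*u2);A=np.c_[d1,-d2];t=np.linalg.lstsq(A,c2['p']-c1['p'],rcond=None)[0]
    a=c1['p']+t[0]*d1;b=c2['p']+t[1]*d2;return (a+b)/2,np.linalg.norm(a-b)
def pts(c,mask):
    v,u=np.nonzero(mask&(c['range_z']>0)); z=c['range_z'][v,u]
    q=np.c_[(u-c['cx'])/c['fx']*z,-(v-c['cy'])/c['fy']*z,-z]; return c['p']+q@c['R'].T
E
python3 - <<'E'
from m import *
C={}
for n in('scene','side'):
    c=dict(np.load(n+'0.npz'));c['R']=c['rotation'].reshape(3,3);c['p']=c['xyz'];C[n]=c
    for k in H:
        for st,ce,m in blobs(c,k):
            P=pts(c,m); t=P[P[:,2]>np.percentile(P[:,2],97)-.004]
            print(n,k,st,ce.round(1),'zmax',P[:,2].max().round(4),'med',np.median(P,0).round(4),'topmean',t.mean(0).round(4),len(t))
    # wood: height 44, pale
    P=pts(c,np.ones((480,640),bool)); 
    hsv=cv2.cvtColor(c['pixels'],cv2.COLOR_RGB2HSV).reshape(-1,3)[(c['range_z']>0).ravel()]
    s=(abs(P[:,2]-.044)<.003)&(hsv[:,2]>120)&(hsv[:,0]>10)&(hsv[:,0]<30)&(P[:,0]<1)&(P[:,0]>.35)&(abs(P[:,1])<.4)
    r=cv2.minAreaRect(P[s,:2].astype(np.float32)*1000);print(n,'wood',s.sum(),r)
    s=(abs(P[:,2]-.018)<.003)&(hsv[:,2]<60)&(P[:,0]<.8)&(P[:,0]>.45)&(abs(P[:,1]-.0)<.3)
    print(n,'tray',s.sum(),cv2.minAreaRect(P[s,:2].astype(np.float32)*1000))
E
```

```text
scene blue [179, 221, 19, 11, 182] [187.9 225.6] zmax 0.0135 med [0.7326 0.0813 0.0107] topmean [0.7341 0.0795 0.0114] 121
scene blue [286, 281, 20, 31, 532] [295.5 296.3] zmax 0.0647 med [0.4287 0.1475 0.0535] topmean [0.4334 0.1414 0.0627] 187
scene blue [80, 350, 150, 103, 8254] [157.1 399.2] zmax 0.0147 med [0.4666 0.3631 0.0109] topmean [0.4678 0.3619 0.011 ] 8145
scene orange [344, 221, 19, 27, 423] [353.  233.9] zmax 0.0649 med [ 0.4569 -0.0305  0.0529] topmean [ 0.4601 -0.0373  0.0625] 142
scene orange [51, 312, 86, 21, 1084] [ 96.1 323.6] zmax 0.0429 med [0.6045 0.3453 0.0399] topmean [0.6066 0.3463 0.0399] 1033
scene orange [197, 459, 23, 10, 110] [207.8 463.7] zmax 0.0011 med [ 0.362   0.3797 -0.0008] topmean [ 0.3619  0.3788 -0.0009] 107
scene green [295, 172, 16, 24, 323] [302.6 183.7] zmax 0.0813 med [ 0.6062 -0.0862  0.0678] topmean [ 0.6113 -0.0912  0.0784] 104
scene turq [376, 208, 18, 39, 534] [383.9 225.4] zmax 0.0658 med [ 0.4391 -0.097   0.0438] topmean [ 0.4424 -0.1033  0.0625] 130
scene turq [318, 237, 18, 40, 592] [326.4 254.9] zmax 0.0657 med [0.4621 0.0319 0
[... 1927 characters left out ...]
, 19, 159] [615.2 339. ] zmax 0.1173 med [ 0.8329 -0.3284  0.1095] topmean [ 0.8327 -0.3278  0.1149] 54
side turq [229, 226, 15, 22, 259] [236.1 236.5] zmax 0.0668 med [0.3591 0.1054 0.0537] topmean [0.3587 0.1128 0.0648] 82
side turq [289, 246, 14, 21, 246] [295.5 255.2] zmax 0.067 med [0.4657 0.0117 0.0592] topmean [0.4665 0.0187 0.065 ] 103
side turq [285, 288, 17, 38, 530] [293. 305.] zmax 0.0669 med [ 0.4416 -0.1172  0.0491] topmean [ 0.4426 -0.1105  0.065 ] 158
side wood 2000 ((788.2987060546875, -24.71807861328125), (498.3687744140625, 576.040283203125), 47.2313117980957)
side tray 535 ((625.9517211914062, -10.64678955078125), (561.5889282226562, 148.5330352783203), 79.60091400146484)
```

```bash
python3 - <<'E'
from m import *
C={}
for n in('scene','side'):
    c=dict(np.load(n+'0.npz'));c['R']=c['rotation'].reshape(3,3);c['p']=c['xyz'];C[n]=c
a,b=C['scene'],C['side']
for n,u,v in(('grey',(240,220),(365,232)),('green',(302.6,183.7),(390.2,279)),('blue',(295.5,296.3),(272.3,229.6)),('orange',(353,234),(297.6,277.9))):
    print(n,*tri(a,u,b,v))
for c in(a,b):
    P=pts(c,np.ones((480,640),bool)); hsv=cv2.cvtColor(c['pixels'],cv2.COLOR_RGB2HSV).reshape(-1,3)[(c['range_z']>0).ravel()]
    near=(P[:,0]>.5)&(P[:,0]<.75)&(P[:,1]<.16)&(P[:,1]>-.16)
    for nm,s in(('wood',near&(abs(P[:,2]-.044)<.003)&(hsv[:,2]>120)),('tray',near&(P[:,2]<.021)&(P[:,2]>.013)&(hsv[:,2]<70)&(P[:,1]<.13))):
        print(nm,s.sum(),cv2.minAreaRect(P[s,:2].astype(np.float32)*1000))
w=cam('wrist');save(w,'w0.png');print(w['p'],w['R'].round(3).tolist(),w['fx'],w['cx'],w['cy'])
E
```

```text
grey [0.61456561 0.06658071 0.06316385] 0.002501945251584421
green [ 0.61322689 -0.09432631  0.06218945] 0.000696363781499971
blue [0.43491055 0.13947968 0.04434233] 0.0002496472616070911
orange [ 0.46195111 -0.04051636  0.044241  ] 0.0015183330843134577
wood 1535 ((663.460205078125, -29.334732055664062), (164.2086181640625, 240.38262939453125), 0.7498828172683716)
tray 510 ((609.2887573242188, -15.89166259765625), (234.6474609375, 86.3295669555664), 89.42868041992188)
wood 1525 ((665.8819580078125, -35.156761169433594), (244.41378784179688, 168.44158935546875), 89.31644439697266)
tray 534 ((590.1984252929688, -36.784820556640625), (85.83553314208984, 267.11248779296875), 11.7305326461792)
[ 0.27432606 -0.56510812  0.38373994] [[0.34, 0.912, 0.228], [-0.94, 0.33, 0.082], [-0.001, -0.242, 0.97]] 371.64829954431775 321.4777669626738 241.85662884314127
```

Request:
apply_moves(moves=[{"translation": [50, -39, -2], "angular": [0, 0, -1.223], "claw": 1}, {"translation": [50, -39, -2], "angular": [0, 0, -1.223], "claw": 1}, {"translation": [50, -39, -2], "angular": [0, 0, -1.223], "claw": 1}, {"translation": [50, -39, -2], "angular": [0, 0, -1.223], "claw": 1}, {"translation": [50, -39, -2], "angular": [0, 0, -1.223], "claw": 1}, {"translation": [50, -39, -2], "angular": [0, 0, -1.223], "claw": 1}, {"translation": [50, -39, -2], "angular": [0, 0, -1.223], "claw": 1}, {"translation": [50, -39, -2], "angular": [0, 0, -1.223], "claw": 1}, {"translation": [50, -39, -2], "angular": [0, 0, -1.223], "claw": 1}, {"translation": [50, -39, -2], "angular": [0, 0, -1.223], "claw": 1}, {"translation": [50, -39, -2], "angular": [0, 0, -1.223], "claw": 1}, {"translation": [50, -39, -2], "angular": [0, 0, -1.223], "claw": 1}, {"translation": [50, -39, -2], "angular": [0, 0, -1.223], "claw": 1}, {"translation": [50, -39, -2], "angular": [0, 0, -1.223], "claw": 1}, {"translation": [50, -39, -2], "angular": [0, 0, -1.223], "claw": 1}, {"translation": [50, -39, -2], "angular": [0, 0, -1.223], "claw": 1}])

```text
time: 1.75
tcp_pos: [0.5494, -0.0513, 0.2503]
ee_rot: [[0.001, 1.0, -0.001], [1.0, -0.001, -0.0], [-0.0, -0.001, -1.0]]
wrist_force: [-0.8, -0.8, -0.2]
width: 0.0878
finger_force: 0.0
```

```bash
python3 - <<'E'
from m import *
w=cam('wrist');save(w,'w1.png');np.savez('w1.npz',**{k:w[k] for k in('pixels','range_z','fx','fy','cx','cy','p','R')})
s=manip.get_state();print(s['time'],s['tcp_pos'],s['ee_rot'].round(4).tolist(),s['qpos'].round(3),w['p'],w['R'].round(3).tolist())
E
```

```text
1.8 [ 0.54934329 -0.05153616  0.25046425] [[0.0013, 1.0, -0.0008], [1.0, -0.0013, -0.0001], [-0.0001, -0.0008, -1.0]] [-0.115  0.293  1.775 -0.     1.074 -0.114] [0.54911635 0.01431182 0.40408761] [[1.0, 0.001, 0.001], [-0.001, 0.97, 0.243], [-0.001, -0.243, 0.97]]
```

View pics/w1.png

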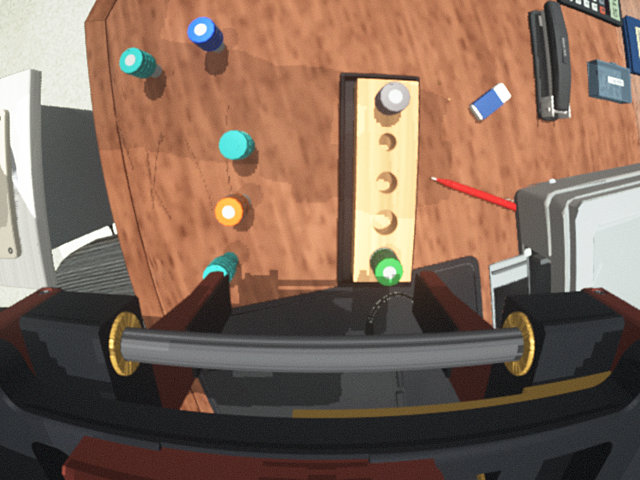

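The view shows the blue die's top at (203,31) and the orange one's at (229,212). Turquoise look-alikes are at (133,62), (235,145) and (220,270). Grey is at (396,98) and green at (389,271). The open holes are at (388,142) for 16 mm, (386,182) for 20 mm and (385,221) for 24 mm.

```bash
python3 - <<'E'
from m import *
w=dict(np.load('w1.npz'))
im=w['pixels'];hsv=cv2.cvtColor(im,cv2.COLOR_RGB2HSV)
big=lambda x0,y0,x1,y1:cv2.resize(im[y0:y1,x0:x1,::-1],(360,int(360*(y1-y0)/(x1-x0))),interpolation=cv2.INTER_CUBIC)
A=big(335,65,425,215);B=big(170,0,270,80);D=big(180,170,280,250)
cv2.imwrite('pics/crop1.png',np.hstack([A[:576],np.vstack([B,D])]))
# tops: white discs
m=cv2.inRange(hsv,(0,0,150),(180,70,255))
n,l,st,ce=cv2.connectedComponentsWithStats(m)
for nm,(u,v),z in(('blue',(203,31),.064),('orange',(229,212),.064),('grey',(396,98),.080),('green',(389,271),.080)):
    g=hsv[v-22:v+23,u-22:u+23] if v>=22 else hsv[0:v+23,u-22:u+23]
    i=[i for i in range(1,n) if np.hypot(*(ce[i]-(u,v)))<8 and 15<st[i][4]<700]
    for j in i: print(nm,ce[j].round(1),st[j].tolist(),plane(w,*ce[j],z,True).round(4))
# holes
for nm,(u,v) in(('h16',(388,142)),('h20',(386,182)),('h24',(385,221))):
    p=hsv[v-16:v+17,u-16:u+17,2].astype(int); print(nm, plane(w,u,v,.044,True).round(4)); print('\n'.join(' '.join(f'{q:3d}' for q in r[::1]) for r in p[::2]) if nm=='h20' else '')
# wood & tray edges
P=[]
for v in (130,165,200,235):
    r=hsv[v]; print(v,[(u,*r[u]) for u in (338,341,344,347,350,352,354,356,358,361,408,410,412,414,416,418,420,422,424)])
E
```

```text
blue [200.   29.2] [194, 24, 13, 12, 116] [0.4335 0.1375 0.064 ]
orange [228.  211.7] [222, 206, 13, 13, 130] [ 0.4602 -0.0413  0.064 ]
green [389.1 272.1] [383, 266, 13, 13, 136] [ 0.6115 -0.0958  0.08  ]
h16 [0.6131 0.0237 0.044 ]

h20 [ 0.6117 -0.0155  0.044 ]
254 255 254 254 254 254 254 254 254 253 253 253 252 251 251 251 250 250 249 249 248 251 253 254 254 254 254 254 253 254 254 254 254
254 255 254 254 254 254 254 254 254 253 253 253 252 251 251 251 251 249 250 249 248 251 253 254 254 254 254 254 253 254 254 254 254
255 255 255 254 254 254 254 254 254 253 253 253 252 252 252 251 252 250 250 249 250 253 254 254 254 254 254 252 251 253 254 254 254
254 254 254 254 254 254 254 254 254 254 253 251 240 227 221 218 218 214 202 200 206 243 255 255 255 255 254 253 253 254 254 254 254
255 254 254 254 254 254 254 255 254 247 229 207 201 200 199 201 208 213 207 192 151 142 175 235 255 255 255 254 253 254 254 254 254
254 255 254 254 254 255 255 252 233 211 204 204 195 198 197 205 208 212 211 210 189 156 131 136 176 240 255 255 254 254 254 254 254
254 254 254 254 254 255 252 232 219 222 218 
[... 4557 characters left out ...]
p.uint8(13), np.uint8(118), np.uint8(123)), (354, np.uint8(15), np.uint8(120), np.uint8(197)), (356, np.uint8(29), np.uint8(45), np.uint8(255)), (358, np.uint8(27), np.uint8(47), np.uint8(255)), (361, np.uint8(27), np.uint8(52), np.uint8(255)), (408, np.uint8(25), np.uint8(64), np.uint8(254)), (410, np.uint8(25), np.uint8(65), np.uint8(254)), (412, np.uint8(25), np.uint8(70), np.uint8(255)), (414, np.uint8(12), np.uint8(128), np.uint8(161)), (416, np.uint8(11), np.uint8(129), np.uint8(211)), (418, np.uint8(12), np.uint8(129), np.uint8(214)), (420, np.uint8(11), np.uint8(129), np.uint8(219)), (422, np.uint8(12), np.uint8(132), np.uint8(212)), (424, np.uint8(12), np.uint8(134), np.uint8(204))]
```

View pics/crop1.png

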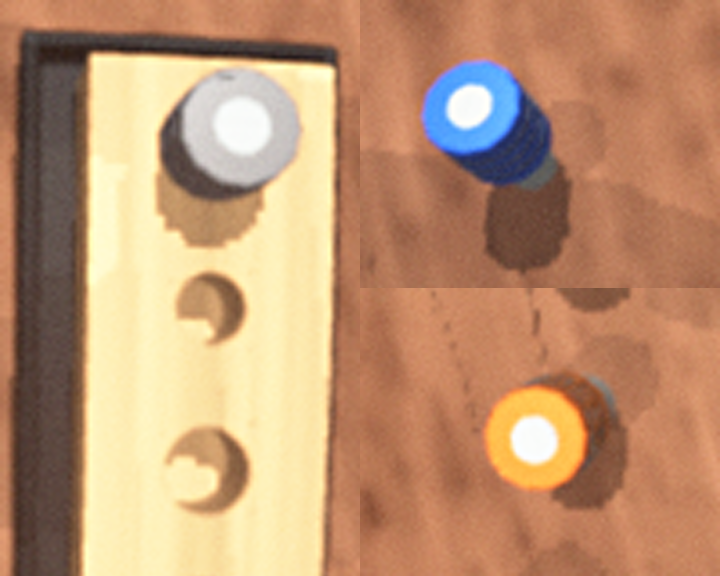

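The crop confirms blue at full px (200,29) and orange at (228,212). The 16 mm hole is centred near (387.4,142) and the 20 mm hole near (386.4,182.6). The pitch from the green die agrees: h16 is about (0.6125, 0.024) and h20 about (0.612, -0.016). I'll take the orange die first.

Request:
apply_moves(moves=[{"translation": [1.0, -8.9, 10], "claw": 0}, {"translation": [1.0, -8.9, 12], "claw": 0}, {"translation": [1.0, -8.9, 13], "claw": 0}, {"translation": [1.0, -8.9, 13], "claw": 0}, {"translation": [1.0, -8.9, 13], "claw": 0}, {"translation": [1.0, -8.9, 13], "claw": 0}], grip_force=15)

```text
validation failed for argument at $.mo...
```

```bash
python3 - <<'E'
from m import *
w=dict(np.load('w1.npz'))
for nm,u,v,z in(('grey',395.1,96.1,.08),('green',389.1,272.1,.08),('h16',387.4,141.9,.044),('h20',386.4,182.6,.044)): print(nm,plane(w,u,v,z,True).round(4))
print([float(manip.get_state()[k]) for k in('time','width')],manip.get_state()['tcp_pos'])
w=cam('wrist');save(w,'w2.png')
E
```

```text
grey [0.6129 0.0639 0.08  ]
green [ 0.6115 -0.0958  0.08  ]
h16 [0.6125 0.0238 0.044 ]
h20 [ 0.6122 -0.0161  0.044 ]
[1.8, 0.08783866720950315] [ 0.54934329 -0.05153616  0.25046425]
```

View pics/w2.png

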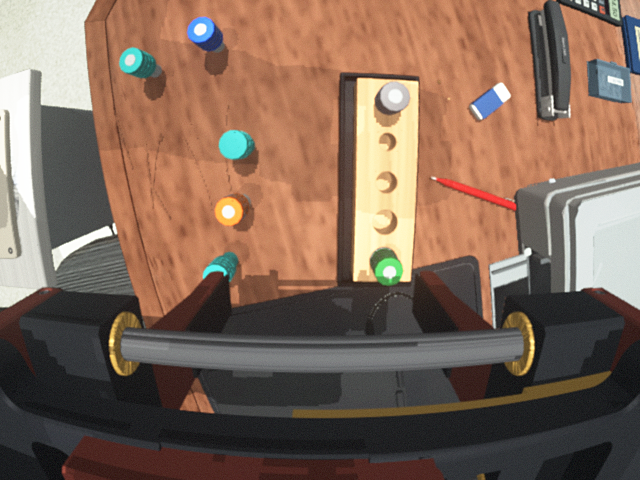

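The call was refused, so the picture is unchanged: orange is still at (228,212). Each row probably needs "angular".

Request:
apply_moves(moves=[{"translation": [1.0, -8.9, 10], "angular": [0, 0, 0], "claw": 0}, {"translation": [1.0, -8.9, 12], "angular": [0, 0, 0], "claw": 0}, {"translation": [1.0, -8.9, 13], "angular": [0, 0, 0], "claw": 0}, {"translation": [1.0, -8.9, 13], "angular": [0, 0, 0], "claw": 0}, {"translation": [1.0, -8.9, 13], "angular": [0, 0, 0], "claw": 0}, {"translation": [1.0, -8.9, 13], "angular": [0, 0, 0], "claw": 0}, {"translation": [1.0, -8.9, 13], "angular": [0, 0, 0], "claw": 0}], grip_force=15)

```text
time: 2.55
tcp_pos: [0.4641, -0.041, 0.1226]
ee_rot: [[0.0, 1.0, 0.005], [1.0, -0.0, -0.001], [-0.001, 0.005, -1.0]]
wrist_force: [-0.1, -0.6, 0.3]
width: 0.044
finger_force: 0.0
```

```bash
python3 - <<'E'
from m import *
s=manip.get_state();print(s['time'],s['width'],s['tcp_pos'],s['ee_rot'].round(4).tolist(),s['wrist_force'])
E
```

```text
2.55 0.04402888226003686 [ 0.46406707 -0.04100339  0.12261194] [[0.0004, 1.0, 0.0047], [1.0, -0.0004, -0.0005], [-0.0005, 0.0047, -1.0]] [-0.08503082 -0.62279048  0.33414828]
```

Request:
apply_moves(moves=[{"translation": [0, -0.1, 3], "angular": [0, 0, 0], "claw": 0}, {"translation": [0, -0.1, 6], "angular": [0, 0, 0], "claw": 0}, {"translation": [0, -0.1, 7.8], "angular": [0, 0, 0], "claw": 0}, {"translation": [0, -0.1, 7.8], "angular": [0, 0, 0], "claw": 0}, {"translation": [0, -0.1, 7.8], "angular": [0, 0, 0], "claw": 0}, {"translation": [0, -0.1, 7.8], "angular": [0, 0, 0], "claw": 0}], grip_force=15)

```text
time: 3.15
tcp_pos: [0.4617, -0.0407, 0.0441]
ee_rot: [[-0.0, 1.0, 0.003], [1.0, 0.0, -0.0], [-0.0, 0.003, -1.0]]
wrist_force: [-1.0, -0.3, 0.2]
width: 0.0438
finger_force: 0.0
```

Request:
apply_moves(moves=[{"translation": [0, -0.1, 0.1], "angular": [0, 0, 0], "claw": -0.3}, {"translation": [0, -0.1, 0.1], "angular": [0, 0, 0], "claw": -0.5}, {"translation": [0, -0.1, 0.1], "angular": [0, 0, 0], "claw": -0.5}, {"translation": [0, -0.1, 0.1], "angular": [0, 0, 0], "claw": -0.5}, {"translation": [0, -0.1, 0.1], "angular": [0, 0, 0], "claw": -0.5}, {"translation": [0, -0.1, 0.1], "angular": [0, 0, 0], "claw": -0.5}], grip_force=20)

```text
time: 3.75
tcp_pos: [0.4596, -0.0405, 0.0422]
ee_rot: [[-0.0, 1.0, 0.001], [1.0, 0.0, -0.0], [-0.0, 0.001, -1.0]]
wrist_force: [-1.2, -0.4, 7.2]
width: 0.0276
finger_force: 19.9
```

```bash
python3 - <<'E'
from m import *
s=manip.get_state();print(s['time'],s['width'],s['finger_force'],s['tcp_pos'],s['ee_rot'].round(4).tolist(),s['wrist_force'])
E
```

```text
3.75 0.027618122498722635 19.94187444448471 [ 0.45958107 -0.04053607  0.04219648] [[-0.0, 1.0, 0.0008], [1.0, 0.0, -0.0001], [-0.0001, 0.0008, -1.0]] [-1.21487975 -0.44695479  7.15345463]
```

Request:
apply_moves(moves=[{"translation": [0, 0, -3.5], "angular": [0, 0, 0], "claw": -0.5}, {"translation": [0, 0, -7], "angular": [0, 0, 0], "claw": -0.5}, {"translation": [0.5, 3, -7], "angular": [0, 0, 0], "claw": -0.5}, {"translation": [1.2, 7, -7], "angular": [0, 0, 0], "claw": -0.5}, {"translation": [2, 11, -7], "angular": [0, 0, 0], "claw": -0.5}, {"translation": [2.5, 15.2, -7], "angular": [0, 0, 0], "claw": -0.5}, {"translation": [2.5, 15.2, -7], "angular": [0, 0, 0], "claw": -0.5}, {"translation": [2.5, 15.2, -7], "angular": [0, 0, 0], "claw": -0.5}, {"translation": [2.5, 15.2, -7], "angular": [0, 0, 0], "claw": -0.5}, {"translation": [2.5, 15.2, -7], "angular": [0, 0, 0], "claw": -0.5}, {"translation": [2.5, 15.2, -7], "angular": [0, 0, 0], "claw": -0.5}, {"translation": [2.5, 15.2, -7], "angular": [0, 0, 0], "claw": -0.5}], grip_force=20)

```text
time: 4.95
tcp_pos: [0.6107, -0.0156, 0.1119]
ee_rot: [[0.0, 1.0, -0.0], [1.0, -0.0, 0.0], [0.0, -0.0, -1.0]]
wrist_force: [-0.6, -0.5, -1.8]
width: 0.0279
finger_force: 19.9
```

```bash
python3 - <<'E'
from m import *
s=manip.get_state();print(s['time'],s['width'],s['finger_force'],s['tcp_pos'],s['ee_rot'].round(4).tolist(),s['wrist_force'])
w=cam('wrist');np.savez('w3.npz',**{k:w[k] for k in('pixels','range_z','fx','fy','cx','cy','p','R')})
save(w,'w3.png',(140,100,500,340),2.2)
c=cam('scene');b=cam('side')
for st,ce,m in blobs(b,'orange'): 
    if 0<st[3]<60 and 250<ce[0]<480: print(st,ce)
E
```

```text
4.95 0.027934749027882406 19.92292732000351 [ 0.61069072 -0.01564276  0.11186128] [[0.0003, 1.0, -0.0001], [1.0, -0.0003, 0.0], [0.0, -0.0001, -1.0]] [-0.5565584  -0.49122695 -1.84321914]
[365, 156, 33, 21, 243] [380.58024691 169.74897119]
[448, 180, 58, 24, 178] [465.1011236  189.03932584]
[361, 202, 34, 40, 490] [378.04285714 227.05510204]
[253, 302, 13, 15, 67] [258.80597015 309.52238806]
```

View pics/w3.png

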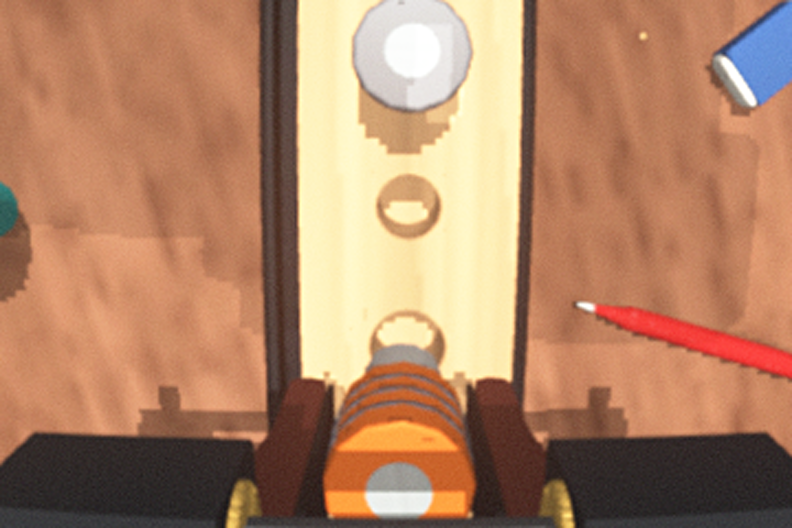

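The held orange die's foot is just short of the 20 mm hole (crop (407,345)), and the 16 mm hole is at crop (409,206). Next I'll compute the relative offset.

```bash
python3 - <<'E'
from m import *
w=dict(np.load('w3.npz'))
f=lambda x,y:((x+.5)/2.2-.5+140,(y+.5)/2.2-.5+100)
print('h16',plane(w,*f(409,206),.044,True).round(4))
print('grey',plane(w,*f(412.5,51),.080,True).round(4))
print('h20 L/R x at y 345',plane(w,*f(371,343),.044,True).round(4),plane(w,*f(444,343),.044,True).round(4),'top',plane(w,*f(407,309.5),.044,True).round(4))
print('top disc',plane(w,*f(399,490),.1338,True).round(4),'disc L/R',plane(w,*f(365,490),.1338,True).round(4),plane(w,*f(433,490),.1338,True).round(4))
print('foot far edge',plane(w,*f(405,343.5),.070,True).round(4),'L/R',plane(w,*f(371,350),.072,True).round(4),plane(w,*f(439,350),.072,True).round(4), manip.get_state()['tcp_pos'])
E
```

```text
h16 [0.6127 0.0244 0.044 ]
grey [0.6131 0.0639 0.08  ]
h20 L/R x at y 345 [ 0.602  -0.0143  0.044 ] [ 0.6227 -0.0143  0.044 ] top [ 0.6122 -0.0046  0.044 ]
top disc [ 0.6101 -0.0157  0.1338] disc L/R [ 0.604  -0.0157  0.1338] [ 0.6161 -0.0157  0.1338]
foot far edge [ 0.6115 -0.0069  0.07  ] L/R [ 0.6031 -0.008   0.072 ] [ 0.6199 -0.008   0.072 ] [ 0.61105319 -0.01557784  0.11184226]
```

Request:
apply_moves(moves=[{"translation": [0, 0.12, 1], "angular": [0, 0, 0], "claw": -0.5}, {"translation": [0, 0.12, 2.0], "angular": [0, 0, 0], "claw": -0.5}, {"translation": [0, 0.12, 2.2], "angular": [0, 0, 0], "claw": -0.5}, {"translation": [0, 0.12, 2.2], "angular": [0, 0, 0], "claw": -0.5}, {"translation": [0, 0.12, 2.3], "angular": [0, 0, 0], "claw": -0.5}, {"translation": [0, 0.12, 2.4], "angular": [0, 0, 0], "claw": -0.5}, {"translation": [0, 0.12, 2.5], "angular": [0, 0, 0], "claw": -0.5}, {"translation": [0, 0.12, 2.6], "angular": [0, 0, 0], "claw": -0.5}, {"translation": [0, 0.12, 2.7], "angular": [0, 0, 0], "claw": -0.5}, {"translation": [0, 0.12, 2.8], "angular": [0, 0, 0], "claw": -0.5}, {"translation": [0, 0.12, 2.8], "angular": [0, 0, 0], "claw": -0.5}, {"translation": [0, 0.12, 2.8], "angular": [0, 0, 0], "claw": -0.5}], grip_force=20)

```text
time: 6.3
tcp_pos: [0.6124, -0.0155, 0.0837]
ee_rot: [[0.0, 1.0, 0.0], [1.0, -0.0, 0.0], [0.0, 0.0, -1.0]]
wrist_force: [-0.4, 0.4, -1.0]
width: 0.0279
finger_force: 19.9
```

The foot has gone in without contact. I'll continue down.

Request:
apply_moves(moves=[{"translation": [0, 0, 0.2], "angular": [0, 0, 0], "claw": -0.5}, {"translation": [0, 0, 0.4], "angular": [0, 0, 0], "claw": -0.5}, {"translation": [0, 0, 0.6], "angular": [0, 0, 0], "claw": -0.5}, {"translation": [0, 0, 0.8], "angular": [0, 0, 0], "claw": -0.5}, {"translation": [0, 0, 1.0], "angular": [0, 0, 0], "claw": -0.5}, {"translation": [0, 0, 1.0], "angular": [0, 0, 0], "claw": -0.5}, {"translation": [0, 0, 1.0], "angular": [0, 0, 0], "claw": -0.5}], grip_force=20)

```text
time: 7.0
tcp_pos: [0.6124, -0.0155, 0.0736]
ee_rot: [[-0.0, 1.0, -0.0], [1.0, 0.0, -0.0], [-0.0, -0.0, -1.0]]
wrist_force: [0.1, 0.1, -1.9]
width: 0.028
finger_force: 19.9
```

Request:
apply_moves(moves=[{"translation": [0, 0, 0.3], "angular": [0, 0, 0], "claw": -0.5}, {"translation": [0, 0, 0.6], "angular": [0, 0, 0], "claw": -0.5}, {"translation": [0, 0, 0.9], "angular": [0, 0, 0], "claw": -0.5}, {"translation": [0, 0, 1.2], "angular": [0, 0, 0], "claw": -0.5}, {"translation": [0, 0, 1.4], "angular": [0, 0, 0], "claw": -0.5}, {"translation": [0, 0, 1.45], "angular": [0, 0, 0], "claw": -0.5}, {"translation": [0, 0, 1.5], "angular": [0, 0, 0], "claw": -0.5}, {"translation": [0, 0, 1.5], "angular": [0, 0, 0], "claw": -0.5}, {"translation": [0, 0, 1.5], "angular": [0, 0, 0], "claw": -0.5}], grip_force=20)

```text
time: 7.9
tcp_pos: [0.6125, -0.0155, 0.0588]
ee_rot: [[-0.0, 1.0, 0.0], [1.0, 0.0, 0.0], [0.0, 0.0, -1.0]]
wrist_force: [-0.3, -0.6, -0.9]
width: 0.0273
finger_force: 19.9
```

Request:
apply_moves(moves=[{"translation": [0, 0, 0.05], "angular": [0, 0, 0], "claw": -0.5}, {"translation": [0, 0, 0.08], "angular": [0, 0, 0], "claw": -0.5}, {"translation": [0, 0, 0.08], "angular": [0, 0, 0], "claw": -0.5}], grip_force=20)

```text
time: 8.2
tcp_pos: [0.6126, -0.0155, 0.0583]
ee_rot: [[0.0, 1.0, 0.0], [1.0, -0.0, -0.0], [-0.0, 0.0, -1.0]]
wrist_force: [-1.1, -0.2, 3.6]
width: 0.0276
finger_force: 19.9
```

Request:
apply_moves(moves=[{"translation": [0, 0, 0.03], "angular": [0, 0, 0], "claw": -0.2}, {"translation": [0, 0, 0], "angular": [0, 0, 0], "claw": 0}, {"translation": [0, 0, 0], "angular": [0, 0, 0], "claw": 0}, {"translation": [0, 0, 0], "angular": [0, 0, 0], "claw": 0}, {"translation": [0, 0, -3], "angular": [0, 0, 0], "claw": 0}, {"translation": [0, 0, -6.5], "angular": [0, 0, 0], "claw": 0}, {"translation": [3, -3, -8], "angular": [0, 0, 0], "claw": 0}, {"translation": [6, -7, -8], "angular": [0, 0, 0], "claw": 0}, {"translation": [9, -11, -8], "angular": [0, 0, 0], "claw": 0}, {"translation": [12, -15, -7], "angular": [0, 0, 0], "claw": 0}, {"translation": [15.2, -17.9, -6], "angular": [0, 0, 0], "claw": 0}, {"translation": [15.2, -17.9, -6], "angular": [0, 0, 0], "claw": 0}, {"translation": [15.2, -17.9, -6], "angular": [0, 0, 0], "claw": 0}, {"translation": [15.2, -17.9, -6], "angular": [0, 0, 0], "claw": 0}, {"translation": [15.2, -17.9, -6], "angular": [0, 0, 0], "claw": 0}], grip_force=20)

```text
time: 9.7
tcp_pos: [0.4348, 0.136, 0.1182]
ee_rot: [[0.001, 1.0, 0.001], [1.0, -0.001, 0.0], [0.0, 0.001, -1.0]]
wrist_force: [0.8, -0.3, -0.4]
width: 0.0438
finger_force: 0.0
```

```bash
python3 - <<'E'
from m import *
s=manip.get_state();print(s['time'],s['width'],s['tcp_pos'],s['wrist_force'],s['ee_rot'].round(4).tolist())
b=cam('side');c=cam('scene')
B=[(n,ce,m) for n,cc in(('scene',c),('side',b)) for k in('blue','orange') for st,ce,m in blobs(cc,k) if st[2]<60 and st[3]<60 and st[4]>90]
for n,ce,m in B:
    P=pts(c if n=='scene' else b,m);print(n,ce.round(1),np.median(P,0).round(4),P[:,2].max().round(4))
E
```

```text
9.7 0.04384541152305177 [0.43476774 0.13598385 0.11819963] [ 0.77648071 -0.28596924 -0.43327491] [[0.0014, 1.0, 0.0013], [1.0, -0.0014, 0.0003], [0.0003, 0.0013, -1.0]]
scene [188.1 225.3] [0.7327 0.0803 0.0107] 0.0143
scene [295.5 296.3] [0.4284 0.1474 0.0535] 0.0652
side [272.1 228.7] [0.4332 0.1263 0.0541] 0.0674
side [417.4 247.4] [0.7375 0.0726 0.0135] 0.0153
side [273.6 140.3] [0.4412 0.1149 0.2442] 0.2585
side [465.3 189.1] [0.9785 0.3436 0.0154] 0.0234
side [287.  214.1] [0.474  0.2929 0.0006] 0.0026
side [376.7 255.6] [ 0.6101 -0.0273  0.0662] 0.0825
```

Orange is seated, with a side-view top of 0.0825 against 0.0829 for green. Now blue.

Request:
apply_moves(moves=[{"translation": [0.15, -0.1, 3], "angular": [0, 0, 0], "claw": 0}, {"translation": [0.15, -0.1, 6], "angular": [0, 0, 0], "claw": 0}, {"translation": [0.15, -0.1, 7.6], "angular": [0, 0, 0], "claw": 0}, {"translation": [0.15, -0.1, 7.6], "angular": [0, 0, 0], "claw": 0}, {"translation": [0.15, -0.1, 7.6], "angular": [0, 0, 0], "claw": 0}, {"translation": [0.15, -0.1, 7.6], "angular": [0, 0, 0], "claw": 0}, {"translation": [0.15, -0.1, 7.6], "angular": [0, 0, 0], "claw": 0}, {"translation": [0.15, -0.1, 7.6], "angular": [0, 0, 0], "claw": 0}, {"translation": [0.15, -0.1, 7.6], "angular": [0, 0, 0], "claw": -0.3}, {"translation": [0.15, -0.1, 7.6], "angular": [0, 0, 0], "claw": -0.5}, {"translation": [0.15, -0.1, 7.6], "angular": [0, 0, 0], "claw": -0.5}, {"translation": [0.15, -0.1, 7.6], "angular": [0, 0, 0], "claw": -0.5}, {"translation": [0.15, -0.1, 7.6], "angular": [0, 0, 0], "claw": -0.5}, {"translation": [0.15, -0.1, 7.6], "angular": [0, 0, 0], "claw": -0.5}], grip_force=20)

```text
time: 11.2
tcp_pos: [0.4325, 0.1381, 0.042]
ee_rot: [[0.0, 1.0, 0.0], [1.0, -0.0, 0.0], [0.0, 0.0, -1.0]]
wrist_force: [-0.2, 1.0, 5.0]
width: 0.0279
finger_force: 19.9
```

Request:
apply_moves(moves=[{"translation": [0, 0, -4], "angular": [0, 0, 0], "claw": -0.5}, {"translation": [0, 0, -8], "angular": [0, 0, 0], "claw": -0.5}, {"translation": [-4, 1, -9], "angular": [0, 0, 0], "claw": -0.5}, {"translation": [-8, 4, -9], "angular": [0, 0, 0], "claw": -0.5}, {"translation": [-11, 8, -9], "angular": [0, 0, 0], "claw": -0.5}, {"translation": [-11.4, 12, -9], "angular": [0, 0, 0], "claw": -0.5}, {"translation": [-11.4, 15, -8], "angular": [0, 0, 0], "claw": -0.5}, {"translation": [-11.4, 18, -7], "angular": [0, 0, 0], "claw": -0.5}, {"translation": [-11.4, 18, -7], "angular": [0, 0, 0], "claw": -0.5}, {"translation": [-11.4, 18, -7], "angular": [0, 0, 0], "claw": -0.5}, {"translation": [-11.4, 18, -7], "angular": [0, 0, 0], "claw": -0.5}, {"translation": [-11.4, 18, -7], "angular": [0, 0, 0], "claw": -0.5}, {"translation": [-11.4, 18, -7], "angular": [0, 0, 0], "claw": -0.5}, {"translation": [-11.4, 18, -7], "angular": [0, 0, 0], "claw": -0.5}], grip_force=20)

```text
time: 12.6
tcp_pos: [0.6121, 0.0241, 0.1123]
ee_rot: [[-0.0, 1.0, 0.0], [1.0, 0.0, 0.0], [0.0, 0.0, -1.0]]
wrist_force: [-0.4, 0.2, -0.7]
width: 0.0279
finger_force: 19.9
```

```bash
python3 - <<'E'
from m import *
s=manip.get_state();print(s['time'],s['width'],s['tcp_pos'],s['wrist_force'],s['ee_rot'].round(4).tolist())
w=cam('wrist');np.savez('w4.npz',**{k:w[k] for k in('pixels','range_z','fx','fy','cx','cy','p','R')})
save(w,'w4.png',(230,180,430,340),4)
E
```

```text
12.6 0.027899480668156777 [0.6121432  0.02411538 0.1123053 ] [-0.41811252  0.1776187  -0.67555345] [[-0.0002, 1.0, 0.0004], [1.0, 0.0002, 0.0], [0.0, 0.0004, -1.0]]
```

View pics/w4.png

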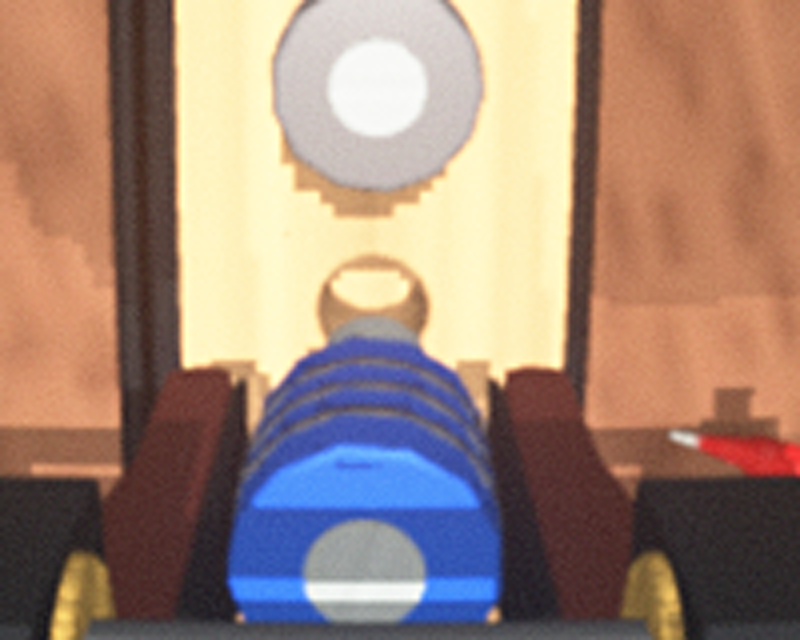

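The blue shank is at crop (374,318) in front of the 16 mm hole, centred near (374,307).

```bash
python3 - <<'E'
from m import *
w=dict(np.load('w4.npz'))
f=lambda x,y:((x+.5)/4-.5+230,(y+.5)/4-.5+180)
p=lambda x,y,z:plane(w,*f(x,y),z,True).round(4)
print('hole top',p(374,255,.044),'LR',p(318,307,.044),p(430,307,.044));print('foot',p(374,316,.0703),'disc',p(365,575,.1343),p(303,575,.1343),p(427,575,.1343),'grey',p(378,88,.08))
E
```

```text
hole top [0.6127 0.0331 0.044 ] LR [0.604  0.0248 0.044 ] [0.6214 0.0248 0.044 ]
foot [0.6125 0.0312 0.0703] disc [0.6114 0.0236 0.1343] [0.6053 0.0236 0.1343] [0.6175 0.0236 0.1343] grey [0.613 0.064 0.08 ]
```

Request:
apply_moves(moves=[{"translation": [0, 0.06, 1], "angular": [0, 0, 0], "claw": -0.5}, {"translation": [0, 0.06, 2.0], "angular": [0, 0, 0], "claw": -0.5}, {"translation": [0, 0.06, 2.2], "angular": [0, 0, 0], "claw": -0.5}, {"translation": [0, 0.06, 2.2], "angular": [0, 0, 0], "claw": -0.5}, {"translation": [0, 0.06, 2.3], "angular": [0, 0, 0], "claw": -0.5}, {"translation": [0, 0.06, 2.4], "angular": [0, 0, 0], "claw": -0.5}, {"translation": [0, 0.06, 2.5], "angular": [0, 0, 0], "claw": -0.5}, {"translation": [0, 0.06, 2.6], "angular": [0, 0, 0], "claw": -0.5}, {"translation": [0, 0.06, 2.7], "angular": [0, 0, 0], "claw": -0.5}, {"translation": [0, 0.06, 2.8], "angular": [0, 0, 0], "claw": -0.5}, {"translation": [0, 0.06, 2.8], "angular": [0, 0, 0], "claw": -0.5}, {"translation": [0, 0.06, 2.8], "angular": [0, 0, 0], "claw": -0.5}], grip_force=20)

```text
time: 13.85
tcp_pos: [0.613, 0.024, 0.0838]
ee_rot: [[0.0, 1.0, -0.0], [1.0, -0.0, -0.0], [-0.0, -0.0, -1.0]]
wrist_force: [0.5, 0.1, -1.6]
width: 0.0279
finger_force: 19.9
```

In without contact.

Request:
apply_moves(moves=[{"translation": [0, 0, 0.2], "angular": [0, 0, 0], "claw": -0.5}, {"translation": [0, 0, 0.4], "angular": [0, 0, 0], "claw": -0.5}, {"translation": [0, 0, 0.6], "angular": [0, 0, 0], "claw": -0.5}, {"translation": [0, 0, 0.8], "angular": [0, 0, 0], "claw": -0.5}, {"translation": [0, 0, 1.0], "angular": [0, 0, 0], "claw": -0.5}, {"translation": [0, 0, 1.0], "angular": [0, 0, 0], "claw": -0.5}, {"translation": [0, 0, 1.0], "angular": [0, 0, 0], "claw": -0.5}], grip_force=20)

```text
time: 14.55
tcp_pos: [0.613, 0.024, 0.0738]
ee_rot: [[0.0, 1.0, -0.0], [1.0, -0.0, 0.0], [0.0, -0.0, -1.0]]
wrist_force: [-0.1, -0.2, -1.2]
width: 0.0278
finger_force: 19.9
```

Request:
apply_moves(moves=[{"translation": [0, 0, 0.3], "angular": [0, 0, 0], "claw": -0.5}, {"translation": [0, 0, 0.6], "angular": [0, 0, 0], "claw": -0.5}, {"translation": [0, 0, 0.9], "angular": [0, 0, 0], "claw": -0.5}, {"translation": [0, 0, 1.2], "angular": [0, 0, 0], "claw": -0.5}, {"translation": [0, 0, 1.4], "angular": [0, 0, 0], "claw": -0.5}, {"translation": [0, 0, 1.45], "angular": [0, 0, 0], "claw": -0.5}, {"translation": [0, 0, 1.5], "angular": [0, 0, 0], "claw": -0.5}, {"translation": [0, 0, 1.55], "angular": [0, 0, 0], "claw": -0.5}, {"translation": [0, 0, 1.57], "angular": [0, 0, 0], "claw": -0.5}, {"translation": [0, 0, 1.57], "angular": [0, 0, 0], "claw": -0.5}], grip_force=20)

```text
time: 15.55
tcp_pos: [0.613, 0.024, 0.0582]
ee_rot: [[-0.0, 1.0, 0.0], [1.0, 0.0, -0.0], [-0.0, 0.0, -1.0]]
wrist_force: [-0.5, 0.2, -1.4]
width: 0.0275
finger_force: 19.9
```

Request:
apply_moves(moves=[{"translation": [0, 0, 0.03], "angular": [0, 0, 0], "claw": -0.5}, {"translation": [0, 0, 0.03], "angular": [0, 0, 0], "claw": -0.2}, {"translation": [0, 0, 0], "angular": [0, 0, 0], "claw": 0}, {"translation": [0, 0, 0], "angular": [0, 0, 0], "claw": 0}, {"translation": [0, 0, 0], "angular": [0, 0, 0], "claw": 0}, {"translation": [0, 0, -3], "angular": [0, 0, 0], "claw": 0}, {"translation": [0, 0, -7], "angular": [0, 0, 0], "claw": 0}, {"translation": [0, 0, -11], "angular": [0, 0, 0], "claw": 0}, {"translation": [-3, -3, -15], "angular": [0, 0, 0], "claw": 0}, {"translation": [-6, -6, -18], "angular": [0, 0, 0], "claw": 0}, {"translation": [-6, -6, -18], "angular": [0, 0, 0], "claw": 0}, {"translation": [-6, -6, -18], "angular": [0, 0, 0], "claw": 0}, {"translation": [-6, -6, -18], "angular": [0, 0, 0], "claw": 0}, {"translation": [-6, -6, -18], "angular": [0, 0, 0], "claw": 0}])

```text
time: 16.95
tcp_pos: [0.5531, -0.0353, 0.2368]
ee_rot: [[-0.001, 1.0, -0.002], [1.0, 0.001, 0.0], [0.0, -0.002, -1.0]]
wrist_force: [-0.4, 0.8, 0.6]
width: 0.0439
finger_force: 0.0
```

```bash
python3 - <<'E'
from m import *
s=manip.get_state();print(s['time'],s['width'],s['tcp_pos'],s['wrist_force'])
w=cam('wrist');save(w,'w5.png');b=cam('side')
for k in('blue','orange','green'):
  for st,ce,m in blobs(b,k):
    if st[2]<60 and 340<ce[0]<420: P=pts(b,m);print(k,ce.round(1),np.median(P,0).round(4),P[:,2].max().round(4))
E
```

```text
16.95 0.04391037739561238 [ 0.55309245 -0.03530208  0.23680274] [-0.37372601  0.77322764  0.63509542]
blue [369.1 240.7] [0.6064 0.0162 0.078 ] 0.0829
blue [417.4 247.4] [0.7373 0.0721 0.0135] 0.0159
orange [354.3  77.5] [ 0.531  -0.0634  0.3915] 0.4002
orange [361.7  94.5] [ 0.5484 -0.057   0.3618] 0.3733
orange [383.  154.7] [ 8.515e-01  5.716e-01 -1.000e-04] 0.3081
orange [376.5 254.2] [ 0.6101 -0.026   0.0691] 0.0839
green [390.2 279. ] [ 0.6086 -0.1064  0.0725] 0.0841
```

View pics/w5.png

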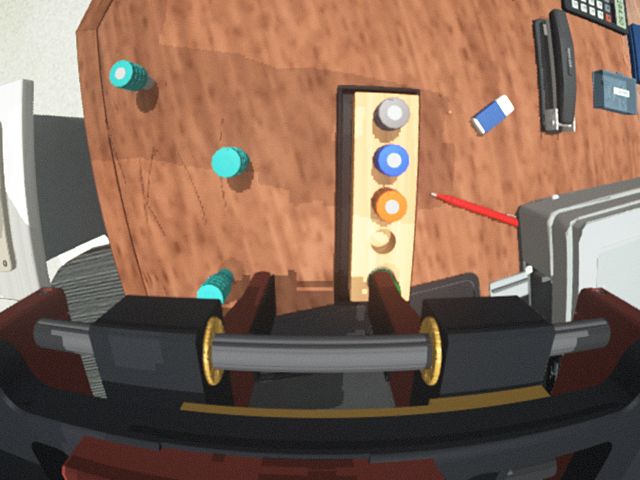

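Blue (392,160) and orange (391,206) sit upright in line with grey. Their tops are level with green's, so both are seated and clear of the gripper.

```bash
python3 -c "
from cell import manip
print(manip.close_job())"
```

```text
the job is handed in; nothing more can be done
None
```

I put the blue die in the 16 mm hole and the orange die in the 20 mm hole, both fully home and released. The job is handed in at about 17 s, but no verdict came back.

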